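# Break the gut-string dry box open and hold its lid ajar

### The job

Open the dry box that keeps the natural-gut string sets, but only a crack: slide the orange lock grip on its front fully across to the green mark, until it meets its end stop, then take the black bar handle on the lid and lift until the sticky rubber seal lets go. Do not let the lid fly up when it frees (its front edge must never rise past about 6 cm); bring it to about 3 cm open at the front edge and keep holding it there by the handle, so that I can slip the blue drying cartridge in without letting the damp air flood the box. Finish while still holding the lid, with the lock left fully open, and leave the string reel, cutters, awl and cartridge where they lie.

Things in the scene. Friction and masses are not known exactly. Their poses are not given: they have to be found in the camera images.
- drybox: charcoal dry box, fixed to the bench: 190 mm deep (its x), 280 mm wide (its y), tub 110 mm high, 134 mm with the lid shut. Origin: centre of its underside. Its x points from the lock side (front, towards the robot) to the hinge side, its y to the left seen from the robot, z up
- lock (a joint): slide lock on the box's front, m: 0 locked (orange grip over the red mark), 0.030 at the end stop, fully open (grip over the green mark); the grip moves along the box's +y (to the left seen from the robot). It starts at 0 to 0.006, stays where it is left and slides with about 3 N. Below about 0.022 its two steel claws still hold the lid down
- lock_grip (a point): point in the orange upright lock grip, 112 mm above the bench. The grip is 14 mm thick along the box's y, stands 47 mm out from the box's front face (this point: 33 mm out), from 83 to 129 mm above the bench. It is free on both sides and in front; the lock bar and claws behind it reach 16 mm out from the front face
- lid (a joint): lid angle, rad: 0 shut, grows as the front edge, 190 mm from the hinge, rises (0.16 = 30 mm open); axis: box's y through lid_hinge. With the lock open, lifting at the handle takes 8 to 22 N until the seal lets go within the first 10 mm of rise; then only the lid's weight is left, 2 to 6 N there, and the lid drops back onto the seal if let go
- lid_hinge (a point): middle of the lid's hinge axis, at the back of the box, 112 mm above the bench, 95 mm along the box's +x from the box's centre
- lid_front (a point): middle of the lid's lower front edge; 112 mm above the bench when shut
- reel: white string reel lying flat, 100 mm in diameter, 28 mm high, beside the box; leave alone. Origin: centre of its underside
- cartridge: flat blue drying cartridge, 60 x 120 x 16 mm, beside the box; leave alone. Origin: centre of its underside
- cutters: red-handled side cutters lying flat, 50 x 140 x 12 mm, beside the box; leave alone. Origin: on the underside, 20 mm from the pivot
- awl: stringer's awl with a wooden handle, 26 x 153 x 26 mm, beside the box; leave alone. Origin: on the underside, near the middle
- lid_handle (a point): black round bar handle on the lid (turns with it), 12 mm in diameter, 110 mm long along the box's y between two posts. This point: bar centre; with the lid shut it is 164 mm above the bench, 55 mm in front of the box's centre (150 mm in front of the hinge and 52 mm above it). 24 mm are free below the bar, down to the lid

How it is judged:
By the outcome, as a careful person would: the job done as asked, in the order asked, and still so for the second after the job is handed in, while the arm keeps its last pose, push and grip.
It also fails if it takes over 48 s, if anything falls off the work surface, if the arm or the gripper's body presses on something with over 40 N, if the wrist force passes 120 N, or if a joint passes its speed limit or range.

### The arm

A 6-joint arm with a two-finger parallel gripper is mounted at the origin on the work surface. World frame = base frame: x ahead of the robot, y to its left, z up, the work surface at z = 0. Lengths are in m, angles in degrees, forces in N, time in s.
With the tool pointing down it reaches from about 0.325 to 0.775 m from the base axis. Payload 5.5 kg.
Tool frame: the origin (TCP) lies at the very end of the fingers, on their centre line; the grasp point (between the pads) lies grasp_offset behind it (grasp_offset is the distance from the TCP to the grasp point, in m); z points along the fingers, y is the direction in which the jaws open and shut (so a half turn about z gives the same grasp; the last joint's range is limited). The gripper opens to 88 mm and grips with 3 to 60 N. Pads are 20 mm wide; open, the fingers measure 115 mm over their backs; the gripper's body (75 mm by 178 mm) begins 61 mm behind the grasp point.
Start: joints at [-73.78, 5.22, 70.514, -0, 104.267, -3.249], TCP at [0.2, -0.566, 0.223] pointing down, gripper open.
Joint ranges: [-164.24, 164.24], [-49.07, 125.15], [9.68, 141.18], [-86.29, 266.29], [3.28, 154.24], [-151.56, 151.56]. Speed limits (degrees/s): [147.25, 147.25, 172.46, 180, 180, 180].

### API

Orientations are given as a 3x3 rotation matrix whose columns are the frame's x, y, z axes.
In Python, from cell import * gives the robot as it stands. The module is installed in compiled form; this text tells all that it offers.
- The arm moves only by the tool arm_command, never from a script. Its argument "deltas" is a list of rows, each a list of 7 numbers: the turn, a rotation vector about the tool's x, y, z in rad, then the shift along the tool's x, y, z in mm, then the gripper's target within -1 to 1 (fully open at 1, half-way at 0, shut at -1). In form: [[wx, wy, wz, tx, ty, tz, claw], ...]. A call has 1 to 20 rows; each row is the pose to reach, as a shift and turn from the pose measured when the call began, along the tool's axes at that moment; what a row does not reach only later rows make up. A row lasts 1/8 s, in which the tool goes at most 62.5 mm and 10.7 degrees, less where a joint would pass 70% of its speed; a pose out of reach is approached as far as the arm can. A call with a gripper value outside its range is refused whole. The fingers move at their own pace and stop on an object; "newtons" is the grip in N (left out, the last holds). Time passes only in rows, so rows that repeat a pose let the fingers close. It gives the time, the measured TCP pose, the force and the opening at its end, in the units of the state.
- get_state(): the state, without advancing time (a new reading comes with each control period).
- capture(name): name is "scene" or "top"; returns a dict with "image" (400x640x3 uint8, blue, green, red), "z_map" (400x640 float32, m along the optical axis (not along the pixel's ray), 0 where there is no reading), "camera_matrix" (3x3 intrinsics, pixels), "cam_to_world" (4x4, takes a point from camera to world coordinates). Camera axes: x right, y down, z forward; pixel columns grow to the right and rows downward; lengths in m; the calibration is good to about 2 mm. A picture is of the moment at which its call begins.
- sign_off(): hands the job in, once; it reports no verdict.
Trained networks look in the newest picture that a camera, given by its name, has taken for a name from the list of things; names that differ only in an ending like _2 or _b are one class to them, and where a whole thing is asked for, a point or a joint stands for the part that bears it (a point fixed in the world has none). Each returns a list of dicts, best first, with "conf" (0 to 1); they miss things now and then, are a little off and sometimes report something else, mostly with a low value. They report only what shows in the picture. A call takes as long as a camera call.
- spot_in(name, camera): "xyz" ([x, y, z] in m, in world coordinates, good to about 4 mm: the middle of the surface that is visible of it).
- masks_of(name, camera): "pixels" (400x640 bool, what is visible of it).
- tip_of(name, camera): "xyz" ([x, y, z] in m, in world coordinates, good to about 4 mm: a listed point, or the origin of a listed thing).
The state is a dict: "t": time; "joint_positions": joint angles; "qvel": joint speeds; "effort": joint torques, N m; "tcp_pos": TCP position; "eef_rot": TCP orientation; "ft_force": force on the tool from outside, world axes, zero at the start; "wrist_torque": the same for the moment, N m; "width": finger opening in m.
Only numpy, scipy, OpenCV 4.12 (cv2) and the standard library are available. Lean on these libraries where they do the work, as an engineer would, in place of code of your own. Each camera call takes 0.05 s, during which the arm holds its last target.

## Working session

There is one attempt and no reset: what is moved stays moved. The work goes in short steps, Python scripts to look and compute and a tool call to move; the robot and the scene stay as the last step left them, time stands still between calls to the robot, and variables do not carry over. Pictures are saved under pics/ and viewed, and the job is handed in when it is done.

Besides the shell and the picture viewer there is one more tool, called after "Request:" as name([rows], argument=value, ...), one row to a line, values as JSON. arm_command: Moves the arm, as the interface text tells. Its arguments: {"type":"object","properties":{"deltas":{"type":"array","items":{"type":"array","items":{"type":"number"}}},"newtons":{"type":"number"}},"required":["deltas"]}

```bash
mkdir -p pics; python3 - <<'E'
from cell import *
import cv2
s=get_state();print({k:s[k] for k in('t','tcp_pos','eef_rot','ft_force','width')})
print([k for k in dir() if 'grasp' in k], globals().get('grasp_offset'))
for c in('scene','top'):
    r=capture(c);cv2.imwrite(f'pics/{c}0.png',r['image'])
    for n in('lock_grip','lid_handle','lid_hinge','lid_front','drybox'):
        print(c,n,[(d['xyz'],d['conf']) for d in tip_of(n,c)][:2])
    for n in('reel','cartridge','cutters','awl'):
        print(c,n,[(d['xyz'],d['conf']) for d in spot_in(n,c)][:1])
E
```

```text
{'t': 0.0, 'tcp_pos': array([ 0.19990236, -0.56541017,  0.22154073]), 'eef_rot': array([[ 9.42815650e-01,  3.33314252e-01, -5.09968779e-04],
       [ 3.33314620e-01, -9.42813934e-01,  1.80267275e-03],
       [ 1.20050847e-04, -1.86956813e-03, -9.99998245e-01]]), 'ft_force': array([-1.10954381, -0.91214657,  0.25250853]), 'width': 0.08779035476087178}
['grasp_offset'] 0.0187
scene lock_grip [([0.4678, 0.1727, 0.1122], 0.45), ([0.4964, 0.1662, 0.1137], 0.44)]
scene lid_handle [([0.5376, 0.1696, 0.1622], 0.7)]
scene lid_hinge [([0.6878, 0.1727, 0.1144], 0.87)]
scene lid_front [([0.4984, 0.1671, 0.1141], 0.57)]
scene drybox [([0.5934, 0.1649, -0.0032], 0.56)]
scene reel [([0.4655, -0.1177, 0.0273], 0.68)]
scene cartridge [([0.581, 0.442, 0.0152], 0.71)]
scene cutters []
scene awl [([0.6098, -0.1168, 0.0221], 0.85)]
top lock_grip [([0.4641, 0.1664, 0.1108], 0.73)]
top lid_handle []
top lid_hinge [([0.6887, 0.1709, 0.1124], 0.77)]
top lid_front [([0.5336, 0.1683, 0.1621], 0.73), ([0.4992, 0.1647, 0.1181], 0.69)]
top drybox [([0.5934, 0.1674, -0.0024], 0.7)]
top reel [([0.4577, -0.1158, 0.0281], 0.83)]
top cartridge [([0.5802, 0.4313, 0.0192], 0.58)]
top cutters [([0.4401, 0.4123, 0.0086], 0.8)]
top awl [([0.6025, -0.1154, 0.0226], 0.67)]
```

View pics/scene0.png

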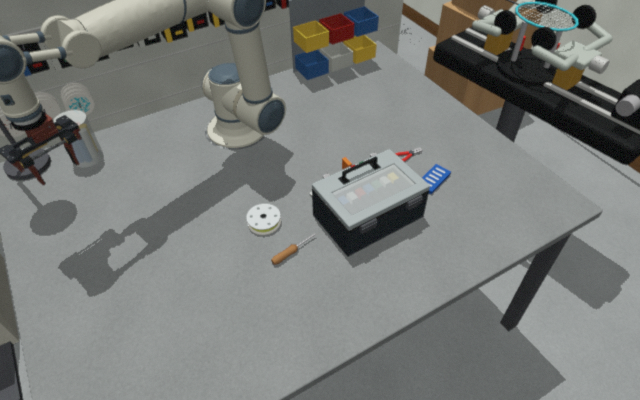

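View pics/top0.png

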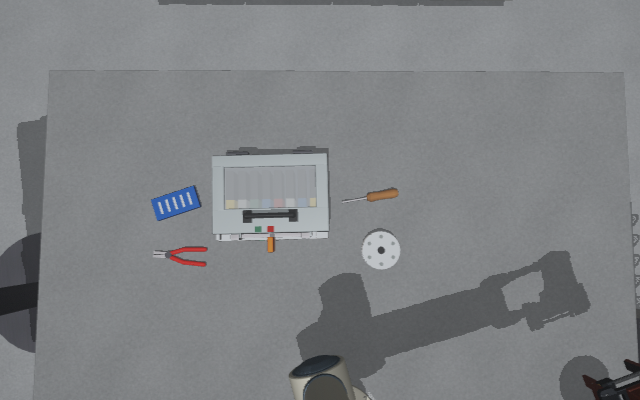

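```bash
python3 - <<'E'
from cell import *
import cv2,numpy as np
for c in('scene','top'):
    r=capture(c);hsv=cv2.cvtColor(r['image'],cv2.COLOR_BGR2HSV)
    K=r['camera_matrix'];T=r['cam_to_world']
    v,u=np.mgrid[:400,:640];z=r['z_map']
    P=np.stack([(u-K[0,2])/K[0,0]*z,(v-K[1,2])/K[1,1]*z,z,np.ones_like(z)],-1)@T.T
    X=P[...,:3]
    def rep(n,m):
        m=m&(z>0);p=X[m]
        if len(p):print(c,n,len(p),'min',np.percentile(p,3,0).round(4),'max',np.percentile(p,97,0).round(4),'med',np.median(p,0).round(4),'px',u[m].mean().round(),v[m].mean().round())
    H,S,V=cv2.split(hsv)
    box=(X[...,0]>.40)&(X[...,0]<.75)&(X[...,1]>-.02)&(X[...,1]<.36)
    rep('orange',box&(H>5)&(H<22)&(S>150)&(V>100))
    rep('orange top',box&(X[...,2]>.124)&(X[...,0]<.49))
    m=box&(X[...,2]>.155);rep('bar',m)
    p=X[m&(z>0)]
    if len(p)>10:
        q=p[:,:2]-p[:,:2].mean(0);w,V2=np.linalg.eigh(q.T@q);print('bar dir',V2[:,1],p[:,:2].mean(0))
    lid=box&(X[...,2]>.125)&(X[...,2]<.145)&(X[...,0]>.49)&(z>0)
    rep('lid',lid);rc=cv2.minAreaRect(X[lid][:,:2].astype(np.float32));print(rc)
    rep('green',box&(H>40)&(H<85)&(S>100)&(V>60));rep('red',box&((H<5)|(H>172))&(S>120)&(V>60))
E
```

```text
scene orange 56 min [0.4584 0.1593 0.1017] max [0.49   0.1717 0.1314] med [0.4724 0.1627 0.1253] px 346.0 163.0
scene orange top 59 min [0.4553 0.0879 0.1242] max [0.4898 0.2588 0.1315] med [0.4785 0.168  0.1275] px 350.0 161.0
scene bar 171 min [0.5359 0.1079 0.1581] max [0.5491 0.2226 0.172 ] med [0.5434 0.1646 0.1677] px 359.0 166.0
bar dir [-0.02277817  0.99974054] [0.54310941 0.16435553]
scene lid 4687 min [0.5083 0.033  0.1266] max [0.6891 0.2992 0.1374] med [0.6055 0.1581 0.132 ] px 370.0 188.0
((0.5904375910758972, 0.16894325613975525), (0.20600725710391998, 0.28299883008003235), 1.6586674451828003)
scene red 6 min [0.5027 0.1433 0.1339] max [0.536  0.1721 0.1661] med [0.5047 0.166  0.1344] px 352.0 166.0
top orange 75 min [0.4537 0.1647 0.1254] max [0.4872 0.1748 0.1316] med [0.4704 0.1697 0.1284] px 270.0 244.0
top orange top 129 min [0.4538 0.0811 0.125 ] max [0.4896 0.2617 0.1315] med [0.48   0.1699 0.1281] px 265.0 242.0
top bar 268 min [0.5333 0.1125 0.1643] max [0.5451 0.2238 0.1726] med [0.538  0.168  0.1689] px 269.0 215.0
bar dir [-0.02314123  0.99973221] [0.53825282 0.16814024]
top lid 8827 min [0.5038 0.0403 0.127 ] max [0.6825 0.3021 0.1372] med [0.5953 0.1707 0.1322] px 270.0 193.0
((0.5905442237854004, 0.1709941178560257), (0.19951468706130981, 0.2806806266307831), 0.7686076164245605)
top red 48 min [0.4138 0.1642 0.0064] max [0.5134 0.3595 0.138 ] med [0.5038 0.1732 0.1333] px 245.0 238.0
```

The scene view shows the box at about (370,190). In the top view the orange grip is at (270,244), beside the red mark (270,229), with green at (258,229) and the bar at (270,215). The box yaw is about 1.3°.

```bash
cat > h.py <<'E'
from cell import *
import numpy as np
from scipy.spatial.transform import Rotation as R
def rot(ydeg,tilt=0):
    # tool z down, tool y at world yaw ydeg ; tilt = rotation about box y (deg, + = lid opening)
    a=np.radians(ydeg);y=np.array([np.cos(a),np.sin(a),0]);z=np.array([0,0,-1.]);M=np.stack([np.cross(y,z),y,z],1)
    b=np.array([-0.023,1,0]);b/=np.linalg.norm(b)
    return R.from_rotvec(np.radians(tilt)*b).as_matrix()@M
def delta(p,M,s=None):
    s=s or get_state();E=s['eef_rot'];t=E.T@(np.array(p)-s['tcp_pos'])*1000
    w=R.from_matrix(E.T@M).as_rotvec();return np.r_[w.round(3),t.round(1)].tolist()
def st():
    s=get_state();print('t',round(s['t'],2),'tcp',s['tcp_pos'].round(4),'F',s['ft_force'].round(1),'w',round(s['width'],4),'J',np.round(s['joint_positions'],1))
E
python3 - <<'E'
from h import *
print(delta([.462,.169,.215],rot(-88.7)));print(delta([.462,.169,.099],rot(-88.7)))
E
```

```text
[0.0, 0.0, 0.317, 491.9, -605.4, 7.6]
[0.0, 0.0, 0.317, 491.9, -605.4, 123.6]
```

Request:
arm_command([
  [0,0,0.317,491.9,-605.4,7.6,1],
  [0,0,0.317,491.9,-605.4,7.6,1],
  [0,0,0.317,491.9,-605.4,7.6,1],
  [0,0,0.317,491.9,-605.4,7.6,1],
  [0,0,0.317,491.9,-605.4,7.6,1],
  [0,0,0.317,491.9,-605.4,7.6,1],
  [0,0,0.317,491.9,-605.4,7.6,1],
  [0,0,0.317,491.9,-605.4,7.6,1],
  [0,0,0.317,491.9,-605.4,7.6,1],
  [0,0,0.317,491.9,-605.4,7.6,1],
  [0,0,0.317,491.9,-605.4,7.6,1],
  [0,0,0.317,491.9,-605.4,7.6,1],
  [0,0,0.317,491.9,-605.4,7.6,1],
  [0,0,0.317,491.9,-605.4,7.6,1],
  [0,0,0.317,491.9,-605.4,7.6,1],
  [0,0,0.317,491.9,-605.4,7.6,1],
  [0,0,0.317,491.9,-605.4,7.6,1],
], newtons=20)

```text
t: 3.22
tcp_pos: [0.462, 0.1681, 0.2154]
eef_rot: [[1.0, 0.021, 0.001], [0.021, -1.0, 0.0], [0.001, -0.0, -1.0]]
ft_force: [0.1, 0.2, 0.0]
width: 0.0878
```

```bash
python3 - <<'E'
from h import *
st();print(delta([.462,.169,.099],rot(-88.7)))
E
```

```text
t 3.23 tcp [0.462  0.1681 0.2154] F [0.1 0.2 0. ] w 0.0878 J [ 16.  -11.6  87.5  -0.  104.1 104.8]
[-0.0, -0.001, -0.001, -0.1, -0.9, 116.4]
```

Request:
arm_command([
  [0,0,0,0,-1,50,1],
  [0,0,0,0,-1,85,1],
  [0,0,0,0,-1,105,1],
  [0,0,0,0,-1,116,1],
  [0,0,0,0,-1,116,1],
  [0,0,0,0,-1,116,-0.5],
  [0,0,0,0,-1,116,-1],
  [0,0,0,0,-1,116,-1],
  [0,0,0,0,-1,116,-1],
  [0,0,0,0,-1,116,-1],
  [0,0,0,0,-1,116,-1],
  [0,0,0,0,-1,116,-1],
], newtons=20)

```text
t: 4.72
tcp_pos: [0.4621, 0.1691, 0.0994]
eef_rot: [[1.0, 0.021, 0.001], [0.021, -1.0, 0.0], [0.001, -0.0, -1.0]]
ft_force: [-0.5, -0.9, 0.3]
width: 0.0209
```

```bash
python3 - <<'E'
from h import *
import cv2
st();r=capture('top');cv2.imwrite('pics/top1.png',cv2.resize(r['image'][150:300,150:400],None,fx=3,fy=3))
E
```

```text
t 4.72 tcp [0.4621 0.1691 0.0994] F [-0.5 -0.9  0.3] w 0.0209 J [ 16.1 -11.   98.7  -0.   92.3 104.9]
```

View pics/top1.png

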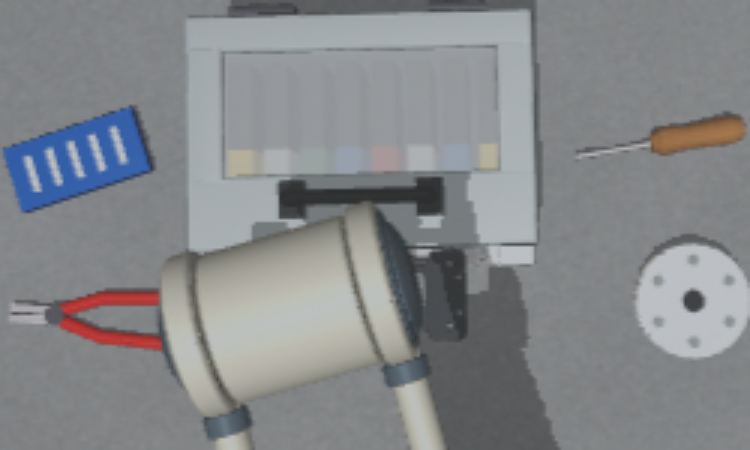

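The arm hides the grip at about (270,230) in the crop, and the fingers are still closing. I'll finish closing and then slide.

Request:
arm_command([
  [0,0,0,0,0,0,-1],
  [0,0,0,0,0,0,-1],
  [0,0,0,0,0,0,-1],
  [0,0,0,0,-4,0,-1],
  [0,0,0,0,-8,0,-1],
  [0,0,0,0,-12,0,-1],
  [0,0,0,0,-16,0,-1],
  [0,0,0,0,-20,0,-1],
  [0,0,0,0,-22,0,-1],
  [0,0,0,0,-22,0,-1],
], newtons=30)

```text
t: 6.02
tcp_pos: [0.4614, 0.1916, 0.0994]
eef_rot: [[1.0, 0.022, 0.0], [0.022, -1.0, 0.001], [0.0, -0.001, -1.0]]
ft_force: [-2.2, -0.8, 1.8]
width: 0.0137
```

Gripped (13.7 mm) and sliding freely. Next I'll go on to the stop in small steps.

Request:
arm_command([
  [0,0,0,0,-2,0,-1],
  [0,0,0,0,-4,0,-1],
  [0,0,0,0,-4,0,-1],
])

```text
t: 6.4
tcp_pos: [0.4613, 0.1952, 0.0994]
eef_rot: [[1.0, 0.021, 0.0], [0.021, -1.0, -0.0], [0.0, 0.0, -1.0]]
ft_force: [-1.9, -4.2, 1.9]
width: 0.0139
```

Request:
arm_command([
  [0,0,0,0,-2,0,-1],
  [0,0,0,0,-4,0,-1],
  [0,0,0,0,-4,0,-1],
])

```text
t: 6.78
tcp_pos: [0.4613, 0.1953, 0.0993]
eef_rot: [[1.0, 0.018, -0.001], [0.018, -1.0, -0.008], [-0.001, 0.008, -1.0]]
ft_force: [-3.2, -18.3, 3.7]
width: 0.0138
```

Firm stop at y=0.1953, with the force up to 18 N and no motion. Release, rise, and move the arm aside to look.

Request:
arm_command([
  [0,0,0,0,-1,0,-0.4],
  [0,0,0,0,-1,0,-0.2],
  [0,0,0,0,-1,0,-0.2],
  [0,0,0,0,-1,0,-0.2],
  [0,0,0,0,-1,-40,-0.2],
  [0,0,0,0,-1,-90,-0.2],
  [0,0,0,-60,0,-130,0],
  [0,0,0,-120,0,-130,0],
  [0,0,0,-120,0,-130,0],
])

```text
t: 7.9
tcp_pos: [0.3395, 0.1946, 0.2315]
eef_rot: [[1.0, 0.021, 0.004], [0.021, -1.0, -0.005], [0.004, 0.005, -1.0]]
ft_force: [0.4, 0.2, -0.1]
width: 0.044
```

```bash
python3 - <<'E'
from h import *
import cv2
st()
for c in('scene','top'):
    r=capture(c);im=r['image']
    hsv=cv2.cvtColor(im,cv2.COLOR_BGR2HSV);K=r['camera_matrix'];T=r['cam_to_world']
    v,u=np.mgrid[:400,:640];z=r['z_map'];H,S,V=cv2.split(hsv)
    X=(np.stack([(u-K[0,2])/K[0,0]*z,(v-K[1,2])/K[1,1]*z,z,np.ones_like(z)],-1)@T.T)[...,:3]
    box=(X[...,0]>.40)&(X[...,0]<.75)&(X[...,1]>0.05)&(X[...,1]<.3)&(X[...,2]>.1)&(X[...,2]<.18)&(z>0)
    p=X[box&(H>5)&(H<22)&(S>150)&(V>100)];print(c,'orange',len(p),np.median(p,0) if len(p) else 0)
    p=X[box&(X[...,2]>.16)];print(c,'bar',len(p),np.median(p,0) if len(p) else 0)
    a,b,e,f=(190,240,330,400) if 0 else ((150,300,150,400) if c=='top' else (130,260,280,480))
    cv2.imwrite(f'pics/{c}2.png',cv2.resize(im[a:b,e:f],None,fx=3,fy=3))
E
```

```text
t 7.9 tcp [0.3395 0.1946 0.2315] F [ 0.4  0.2 -0.1] w 0.044 J [ 25.2 -27.1  97.9  -0.4 109.1 113.9]
scene orange 61 [0.46985081 0.19021645 0.12504053]
scene bar 160 [0.54344577 0.16643878 0.16743151]
top orange 82 [0.46922583 0.19732745 0.12860569]
top bar 267 [0.53802006 0.16845142 0.16850199]
```

View pics/top2.png

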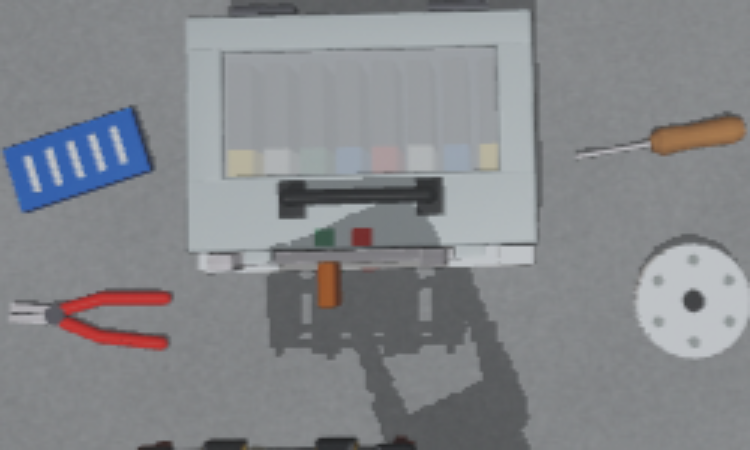

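View pics/scene2.png

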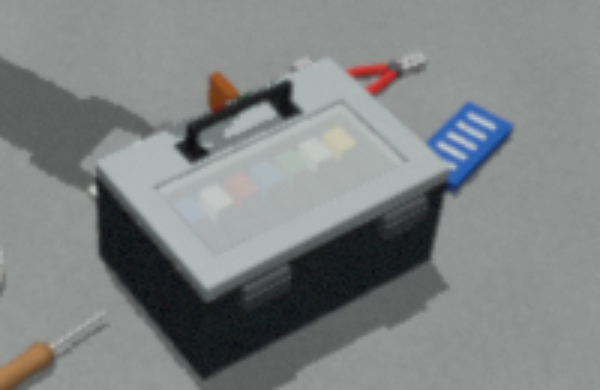

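In the top crop the grip (329,284) now lines up with the green mark (324,237), and the lid is still shut. Next is the handle.

```bash
python3 - <<'E'
from h import *
print(delta([.540,.168,.230],rot(1.3)))
E
```

```text
[0.007, 0.004, -1.574, 198.2, 30.3, 0.4]
```

Request:
arm_command([
  [0.007,0.004,-1.574,198.2,30.3,0,0],
  [0.007,0.004,-1.574,198.2,30.3,0,0],
  [0.007,0.004,-1.574,198.2,30.3,0,0],
  [0.007,0.004,-1.574,198.2,30.3,0,0],
  [0.007,0.004,-1.574,198.2,30.3,0,0],
  [0.007,0.004,-1.574,198.2,30.3,0,0],
  [0.007,0.004,-1.574,198.2,30.3,0,0],
  [0.007,0.004,-1.574,198.2,30.3,0,0],
  [0.007,0.004,-1.574,198.2,30.3,0,0],
  [0.007,0.004,-1.574,198.2,30.3,0,0],
  [0.007,0.004,-1.574,198.2,30.3,0,0],
])

```text
t: 9.38
tcp_pos: [0.5405, 0.1678, 0.2293]
eef_rot: [[-0.021, 1.0, -0.002], [1.0, 0.021, -0.0], [-0.0, -0.002, -1.0]]
ft_force: [-0.3, -0.4, 0.2]
width: 0.0437
```

```bash
python3 - <<'E'
from h import *
st();print(delta([.540,.168,.146],rot(1.3)))
E
```

```text
t 9.38 tcp [0.5405 0.1678 0.2293] F [-0.3 -0.4  0.2] w 0.0437 J [1.380e+01 1.000e-01 7.510e+01 0.000e+00 1.049e+02 1.260e+01]
[-0.002, 0.0, -0.002, 0.2, -0.4, 83.3]
```

Request:
arm_command([
  [0,0,0,0,0,40,0],
  [0,0,0,0,0,65,0],
  [0,0,0,0,0,78,0],
  [0,0,0,0,0,83,0],
  [0,0,0,0,0,83,0],
])

```text
t: 10.0
tcp_pos: [0.5407, 0.1679, 0.147]
eef_rot: [[-0.02, 1.0, -0.001], [1.0, 0.02, -0.0], [-0.0, -0.001, -1.0]]
ft_force: [0.3, 0.4, 0.1]
width: 0.0438
```

Request:
arm_command([
  [0,0,0,0,0,0,-0.5],
  [0,0,0,0,0,0,-1],
  [0,0,0,0,0,0,-1],
  [0,0,0,0,0,0,-1],
  [0,0,0,0,0,0,-1],
  [0,0,0,0,0,0,-1],
  [0,0,0,0,0,0,-1],
  [0,0,0,0,0,0,-1],
], newtons=50)

```text
t: 11.0
tcp_pos: [0.5383, 0.1679, 0.1474]
eef_rot: [[-0.021, 1.0, -0.006], [1.0, 0.021, -0.0], [-0.0, -0.006, -1.0]]
ft_force: [-10.7, -0.9, 6.3]
width: 0.0108
```

```bash
python3 - <<'E'
from h import *
st()
E
```

```text
t 11.0 tcp [0.5383 0.1679 0.1474] F [-10.7  -0.9   6.3] w 0.0108 J [13.8 -0.1 83.6  0.1 96.9 12.6]
```

Request:
arm_command([
  [0.01,0,0,0,0.4,-1.5,-1],
  [0.02,0,0,0,0.7,-3,-1],
  [0.03,0,0,0,1.1,-4.5,-1],
  [0.03,0,0,0,1.1,-4.5,-1],
], newtons=55)

```text
t: 11.5
tcp_pos: [0.5382, 0.1678, 0.1493]
eef_rot: [[-0.021, 0.999, -0.042], [1.0, 0.021, -0.002], [-0.001, -0.042, -0.999]]
ft_force: [-3.9, 0.4, -15.9]
width: 0.0111
```

```bash
python3 - <<'E'
from h import *
st()
E
```

```text
t 11.5 tcp [0.5382 0.1678 0.1493] F [ -3.9   0.4 -15.9] w 0.0111 J [13.6  1.7 81.6  0.5 99.  12.4]
```

Request:
arm_command([
  [0,0,0,0,0.3,-4,-1],
  [0,0,0,0,0.6,-5,-1],
  [0,0,0,0,0.8,-6,-1],
  [0,0,0,0,1,-7,-1],
])

```text
t: 12.0
tcp_pos: [0.542, 0.1679, 0.1587]
eef_rot: [[-0.021, 0.999, -0.035], [1.0, 0.021, -0.001], [-0.0, -0.035, -0.999]]
ft_force: [8.9, 1.8, -10.5]
width: 0.0104
```

```bash
python3 - <<'E'
from h import *
st()
E
```

```text
t 12.0 tcp [0.542  0.1679 0.1587] F [  8.9   1.8 -10.5] w 0.0104 J [13.5  1.8 80.6  0.4 99.6 12.4]
```

Request:
arm_command([
  [0.01,0,0,0,0,0,-1],
  [0.02,0,0,0,0,0,-1],
  [0.03,0,0,0,0,0,-1],
])

```text
t: 12.38
tcp_pos: [0.5421, 0.168, 0.1599]
eef_rot: [[-0.021, 0.998, -0.064], [1.0, 0.021, -0.001], [0.0, -0.064, -0.998]]
ft_force: [-1.1, 0.9, -4.9]
width: 0.0108
```

```bash
cat > look.py <<'E'
from h import *
import cv2,sys
st()
for c in('scene','top'):
    r=capture(c);im=r['image'];K=r['camera_matrix'];T=r['cam_to_world']
    v,u=np.mgrid[:400,:640];z=r['z_map']
    X=(np.stack([(u-K[0,2])/K[0,0]*z,(v-K[1,2])/K[1,1]*z,z,np.ones_like(z)],-1)@T.T)[...,:3]
    mm=(X[...,0]>.57)&(X[...,0]<.68)&(X[...,1]>.05)&(X[...,1]<.29)&(X[...,2]>.11)&(X[...,2]<.19)&(z>0)
    p=X[mm]
    if len(p)>50:
        A=np.c_[p[:,0]-.59,p[:,1]-.17,np.ones(len(p))]
        k=np.linalg.lstsq(A,p[:,2],rcond=None)[0]
        for _ in range(3):
            ok=abs(A@k-p[:,2])<.004;k=np.linalg.lstsq(A[ok],p[ok,2],rcond=None)[0]
        print(c,len(p),'lid slope deg',np.degrees(np.arctan(-k[0])).round(2),'front rise mm',190*np.sin(np.arctan(-k[0])))
    for n in('lid_front','lid_handle','lid_hinge','lock_grip'):print(n,[(d['xyz'],d['conf']) for d in tip_of(n,c)][:2])
    a,b,e,f=(150,300,150,400) if c=='top' else (130,260,280,480)
    cv2.imwrite(f'pics/{c}{sys.argv[1]}.png',cv2.resize(im[a:b,e:f],None,fx=3,fy=3))
E
python3 look.py 3
```

```text
t 12.38 tcp [0.5421 0.168  0.1599] F [-1.1  0.9 -4.9] w 0.0108 J [ 13.3   3.3  78.9   0.8 101.3  12.2]
scene 2512 lid slope deg 2.88 front rise mm 9.54975419953877
lid_front [([0.4961, 0.1677, 0.1287], 0.9)]
lid_handle [([0.5442, 0.169, 0.1774], 0.64)]
lid_hinge [([0.6883, 0.1724, 0.109], 0.8)]
lock_grip [([0.4629, 0.1992, 0.1132], 0.45)]
top 1597 lid slope deg 2.25 front rise mm 7.45285721946947
lid_front [([0.4992, 0.1664, 0.1321], 0.72)]
lid_handle []
lid_hinge [([0.6919, 0.171, 0.1098], 0.7)]
lock_grip [([0.4628, 0.1922, 0.1126], 0.61)]
```

View pics/scene3.png

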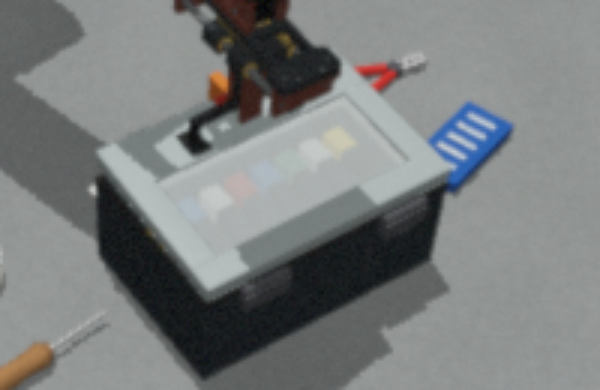

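The seal has let go: the force fell to the lid's weight of about 5 N. The scene crop shows the lid cracked open about 16 mm, with the gripper on the bar near (240,100). Now raise it to 30 mm.

Request:
arm_command([
  [0.02,0,0,0,0.5,-2.5,-1],
  [0.04,0,0,0,1,-5,-1],
  [0.06,0,0,0,1.5,-7.5,-1],
  [0.08,0,0,0,2,-10,-1],
  [0.09,0,0,0,2.3,-12,-1],
  [0.09,0,0,0,2.3,-12,-1],
  [0.09,0,0,0,2.3,-12,-1],
  [0.09,0,0,0,2.3,-12,-1],
])

```text
t: 13.88
tcp_pos: [0.5455, 0.168, 0.1702]
eef_rot: [[-0.021, 0.988, -0.152], [1.0, 0.02, -0.003], [-0.0, -0.152, -0.988]]
ft_force: [6.2, 1.3, -8.7]
width: 0.0107
```

```bash
python3 look.py 4
```

```text
t 13.88 tcp [0.5455 0.168  0.1702] F [ 6.2  1.3 -8.7] w 0.0107 J [ 12.6   8.4  72.8   1.8 107.4  11.9]
scene 2665 lid slope deg 7.42 front rise mm 24.531554338460854
lid_front [([0.4987, 0.1678, 0.1419], 0.71)]
lid_handle [([0.551, 0.1698, 0.1871], 0.61)]
lid_hinge [([0.6886, 0.1719, 0.1133], 0.89)]
lock_grip [([0.4665, 0.2001, 0.1141], 0.35)]
top 1482 lid slope deg 7.55 front rise mm 24.950187907679236
lid_front [([0.5039, 0.1626, 0.1473], 0.87)]
lid_handle [([0.5501, 0.1678, 0.1845], 0.86)]
lid_hinge [([0.5464, 0.1674, 0.1851], 0.52)]
lock_grip [([0.462, 0.1936, 0.1122], 0.54)]
```

View pics/scene4.png

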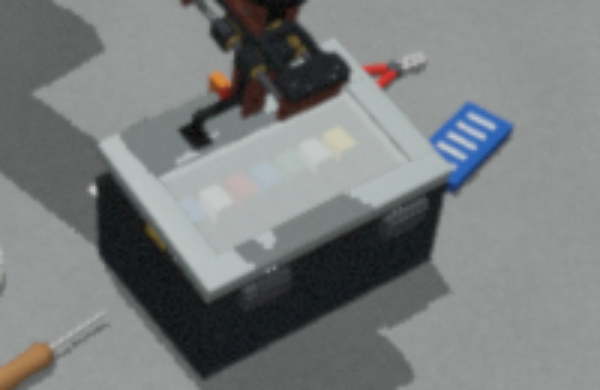

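View pics/top4.png

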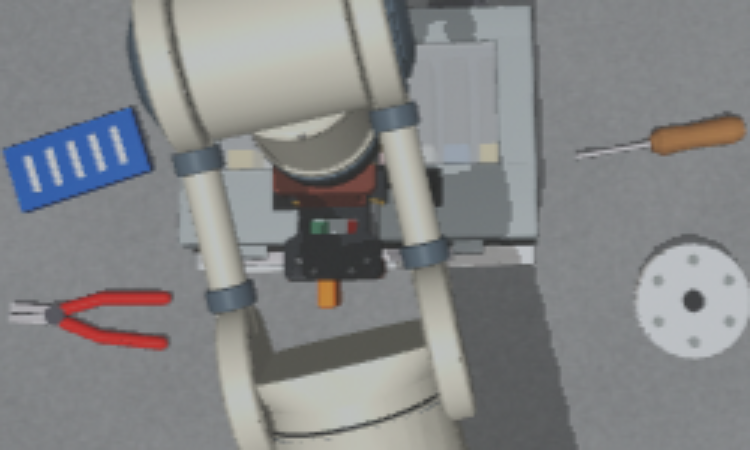

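Scene and top show the lid cracked with the gripper still on the bar, and the grip by the green mark (329,293). One finer check of the opening on the lid's bare rim.

```bash
python3 - <<'E'
from h import *
import cv2
st()
for c in('scene','top'):
    r=capture(c);K=r['camera_matrix'];T=r['cam_to_world']
    v,u=np.mgrid[:400,:640];z=r['z_map']
    X=(np.stack([(u-K[0,2])/K[0,0]*z,(v-K[1,2])/K[1,1]*z,z,np.ones_like(z)],-1)@T.T)[...,:3]
    for lo,hi in((.033,.05),(.285,.303)):
        m=(X[...,0]>.50)&(X[...,0]<.69)&(X[...,1]>lo)&(X[...,1]<hi)&(X[...,2]>.118)&(X[...,2]<.19)&(z>0);p=X[m]
        if len(p)<20: continue
        k=np.polyfit(p[:,0],p[:,2],1)
        for _ in range(4):
            ok=abs(np.polyval(k,p[:,0])-p[:,2])<.003;k=np.polyfit(p[ok,0],p[ok,2],1)
        th=np.arctan(-k[0]);print(c,lo,len(p),ok.sum(),'theta',th.round(4),'rise',(190*np.sin(th)).round(1),'z@.52',np.polyval(k,.52).round(4),'z@.68',np.polyval(k,.68).round(4))
s=get_state();print(s['qvel'].round(2))
E
```

```text
t 14.38 tcp [0.5455 0.168  0.1702] F [ 6.1  1.2 -8.2] w 0.0107 J [ 12.6   8.4  72.8   1.8 107.4  11.9]
scene 0.033 334 279 theta 0.1525 rise 28.9 z@.52 0.1611 z@.68 0.1365
scene 0.285 277 222 theta 0.1527 rise 28.9 z@.52 0.1599 z@.68 0.1353
top 0.033 595 525 theta 0.1575 rise 29.8 z@.52 0.161 z@.68 0.1356
top 0.285 39 36 theta 0.081 rise 15.4 z@.52 0.1602 z@.68 0.1472
[ 0.08 -0.08  0.09  0.04 -0.01  0.04]
```

```bash
python3 -c "
from h import *
st();print(sign_off())"
```

```text
t 14.47 tcp [0.5455 0.1681 0.1702] F [ 5.9  1.3 -7.9] w 0.011 J [ 12.6   8.4  72.8   1.8 107.4  11.9]
the job is handed in; nothing more can be done
None
```

The box is open a crack: the lid is held about 3 cm up at the front edge by its bar handle, and the lock is fully open. I handed the job in at 14.5 s with the gripper still closed on the bar.

- **Lock:** I slid the orange grip about 27 mm until it met its end stop, where the force rose to 18 N with no further motion. The camera then showed it lined up with the green mark, and it still looked to be there after the lift.
- **Lid:** I gripped the bar and lifted in small steps. The pull reached at least 16 N (the highest reading between moves). The seal then let go at a front-edge rise of about 15 mm or less, far below the 6 cm limit.
- **Opening:** Three fits on the lid's rim gave 28.9, 28.9 and 29.8 mm, and the arm's own position gave about 29 mm. The arm was steady with about 8 N downward on the tool.
- **Checks that disagreed:**
  - A fit on a sliver of rim mostly hidden by the arm gave 15 mm, which I discounted.
  - A coarser fit over the lid window gave about 25 mm.
  - The network's front-edge point gave 30–35 mm.
- **Other items:** The reel, cutters, awl and cartridge look unmoved in the pictures. I did not measure their positions again.

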